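Seat the culture plate and lock the stage clamp

ROBOT

A 7-joint arm with a two-finger parallel gripper is mounted at the origin on the work surface. World frame = base frame: x ahead of the robot, y to its left, z up, the work surface at z = 0. Lengths are in m, angles in rad, forces in N, time in s.
With the tool pointing down it reaches from about 0.4 to 0.9 m from the base axis. Payload 5.5 kg.
Tool frame: the origin (TCP) lies midway between the tips of the shut fingers; the grasp point (between the pads) lies 19 mm behind it; z points along the fingers, y is the line along which they close (so a half turn about z gives the same grasp; the last joint's range is limited). The gripper opens to 92 mm and grips with 3 to 60 N. Pads are 19 mm wide; open, the fingers measure 130 mm over their backs; the gripper's body (75 mm by 190 mm) begins 47 mm behind the grasp point.
Start: joints at [-1.058, 0.501, -0.427, 1.55, 0.221, 1.138, -0.21], TCP at [0.161, 0.63, 0.227] pointing down, gripper open.
Joint ranges: [-2.88, 2.88], [-0.31, 2.03], [-1.54, 1.56], [0.2, 2.42], [-1.41, 4.55], [0.19, 2.02], [-2.57, 2.57]. Speed limits (rad/s): [2.57, 2.57, 3.14, 3.14, 3.14, 3.14, 3.14].

INTERFACE

Orientations are given as a unit quaternion [x, y, z, w].
In Python, from rig import bot gives the robot as it stands. The module is installed in compiled form; this text tells all that it offers.
- The arm moves only by the tool carry_out, never from a script. Its argument "commands" is a list of rows, each an object of numbers: "tx", "ty", "tz": the shift along the tool's x, y, z in cm; "rx", "ry", "rz": the turn, a rotation vector about the tool's x, y, z in rad; "grip": the closure, from -1 (fully open) to 1 (shut). In form: [{"tx": .., "ty": .., "tz": .., "rx": .., "ry": .., "rz": .., "grip": ..}, ...]. A call has 1 to 8 rows; each row is the pose to reach, as a shift and turn from the pose commanded when the call began, along the tool's axes at that moment; what a row does not reach only later rows make up. A row lasts 1/12 s, in which the tool goes at most 41.7 mm and 7.16 degrees, less where a joint would pass 70% of its speed; a pose out of reach is approached as far as the arm can. A call with a gripper value outside its range is refused whole. The fingers move at their own pace and stop on an object; "squeeze" is the grip in N (left out, the last holds). Time passes only in rows, so rows that repeat a pose let the fingers close. It gives the time, the measured TCP pose, the force, the opening and the grip force at its end, in the units of the state.
- bot.sense(): the state, without advancing time (a new reading comes with each control period).
- bot.grab_frame(name): name is "scene" or "top"; returns the picture (480x640x3 uint8, red, green, blue); there is no depth.
- bot.camera_model(name): a dict with "fx", "fy", "cx", "cy" (pixels), "D" ([k1, k2, p1, p2, k3] as OpenCV has them; the pictures are not rectified), "rvec" (rotation vector, rad) and "tvec" (3), from world to camera coordinates, as OpenCV has them. Camera axes: x right, y down, z forward; pixel columns grow to the right and rows downward; lengths in m; the calibration is good to about 2 mm. A picture is of the moment at which its call begins. camera_model takes no time and is no camera call.
- bot.hand_in(): hands the job in; it is judged then, once.
Trained networks look in the newest picture that a camera, given by its name, has taken for a name from the list of things; names that differ only in an ending like _2 or _b are one class to them, and where a whole thing is asked for, a point or a joint stands for the part that bears it (a point fixed in the world has none). Each returns a list of dicts, best first, with "confidence" (0 to 1); they miss things now and then, are a little off and sometimes report something else, mostly with a low value. They report only what shows in the picture. A call takes as long as a camera call. They do not tell look-alikes from the thing itself.
- bot.boxes_of(camera, label): "rect" ([centre column, centre row, width, height] in pixels, round what is visible of it).
- bot.mark_of(camera, label): "centre" ([column, row] in pixels: a listed point, or the origin of a listed thing).
The state is a dict: "time_s": time; "q": joint angles; "joint_velocities": joint speeds; "effort": joint torques, N m; "eef_pos": TCP position; "tool_rot": TCP orientation; "wrist_force": force on the tool from outside, world axes, zero at the start; "ft_torque": the same for the moment, N m; "finger_gap": finger opening in m; "grasp_force": force on a finger pad.
Only numpy, scipy, OpenCV 4.12 (cv2) and the standard library are available. Lean on these libraries where they do the work, as an engineer would, in place of code of your own. Each camera call takes 0.05 s, during which the arm holds its last target. There are 200 camera calls.

TASK

Load the black stage carrier by pushing only: with a fingertip, push the lidded culture plate along its channel until it is fully home against the end stop, and only then push the red-knobbed clamp lever round past its dead point until it snaps into lock behind the plate. Do not pick up the plate or lift it off the channel floor, leave everything else on the bench where it stands, and finish with the hand clear.

Things in the scene. Friction and masses are not known exactly. Their poses are not given: they have to be found in the camera images.
- carrier: Black stage carrier, fixed, about 215 x 100 mm. Origin: on the bench under the channel's middle; z up, +x the way the plate is pushed home (roughly away from the robot), +y the lever's side (left). Channel floor 8 mm above the bench, from x -115 to +85 mm. Guide walls 18 mm high, inner faces at y -44 (full length) and y +44 (only x > -30): 1.5 mm play each side.
- end_stop (a point): Middle of the carrier's end stop, on its inner face at carrier x +85 mm, 18 mm above the bench; the stop is 20 mm high. The channel's other (rear) end is open, so a finger can come down over its floor behind the plate.
- plate_mid (a point): Centre, half-way up, of the loose culture plate (white, pink wells, clear lid): 128 mm along the channel, 85.5 wide, 20 high, about 0.1 kg. Lies on the channel floor (top 28 mm above the bench), turned as the carrier to a degree or so, 30 to 60 mm short of home at the start. Home, its front edge meets the end stop, this point is at carrier x +21 mm and the rear edge at -43.
- lever (a joint): Angle (rad) of the steel clamp lever about its upright pivot. 0 = open, on its stop, where it starts; grows anticlockwise seen from above; dead point 1.05; locked on its closed stop at 1.745. A spring drives it back to open before the dead point and on to lock beyond it. Pushing at the knob takes about 5 N at first, falling to nothing at the dead point.
- lever_knob (a point): Centre of the red upright knob on the lever's handle: 20 mm across, 30 to 68 mm above the bench (this point at 50), 95 mm from the pivot. Handle bar below it 12 mm wide, 22 to 31 mm up. Open, it lies from the pivot at 80 degrees anticlockwise of carrier +x; closing, it swings 100 degrees round towards carrier -x, so it is pushed from its carrier +x side. The bench there is free.
- lever_pivot (a point): The lever's pivot axis, 30 mm above the bench, at carrier (-51, +64) mm. A nose 45 mm long, 12 wide, 15 to 27 mm above the bench, turns with the lever, 90 degrees anticlockwise of the handle: clear of the channel when open, across it 2 mm behind the plate's rear edge when locked. If the plate is not home the nose runs into it.
- dish: Bystander: round petri dish, 90 mm across, 15 mm high, loose, beyond the carrier at the left. Origin under its centre.
- jar: Bystander: small amber jar with black cap, 44 mm across, 60 mm high, loose, to the right of the carrier. Origin under its centre.
- tipbox: Bystander: blue pipette-tip box with clear lid, 80 x 120 x 67 mm, loose, beyond the end stop. Origin under its centre.
- spray: Bystander: white spray bottle, 76 mm across, 193 mm high, loose, well to one side. Origin under its centre.
- medium: Bystander: pink medium bottle with blue cap, 64 mm across, 130 mm high, loose, well to one side. Origin under its centre.
- objective: Bystander: black microscope objective standing on end, 48 mm across, 70 mm high, loose, well to one side. Origin under its centre.
- rack: Bystander: yellow tube rack with coloured caps, 70 x 150 x 61 mm, loose, at the left. Origin under its centre.
Mind the look-alikes: they are no part of the job. What is shaped like the part that bears plate_mid but blue is not meant.

How it is judged:
On the way, in this order (a step that is already met when the one before it is completed fails the run):
1. the plate is fully home against the end stop while the lever is still open (x of plate_mid in the frame of carrier between 0.0175 and 0.0235 m and z of plate_mid in the frame of carrier between 0.015 and 0.021 m and angle between plate_mid's own z axis and vertical below 0.05 rad and value of joint lever below 0.3 rad), for 0.2 s.
2. the lever is snapped into lock with the plate home (x of plate_mid in the frame of carrier between 0.0175 and 0.0235 m and value of joint lever above 1.65 rad), for 0.2 s.
At the end, for the whole second after the job is handed in: The plate lies flat on the channel floor within 3.5 mm of fully home, the lever is locked (beyond 1.65 rad), and every bystander is within 20 mm of where it stood (all of step 2 and z of plate_mid in the frame of carrier between 0.015 and 0.021 m and angle between plate_mid's own z axis and vertical below 0.05 rad and angle between the x axis of plate_mid and the x axis of carrier, either way round below 0.06 rad and distance of each of dish, jar, tipbox, spray, medium, objective, rack from where it was at the start of the episode below 0.02 m); the robot touches nothing.
It fails at once if the plate is lifted (10 mm) or tipped (0.15 rad) (z of plate_mid in the frame of carrier above 0.028 m or angle between plate_mid's own z axis and vertical above 0.15 rad).
It fails at once if a bystander is shifted by more than 20 mm or tipped (distance of any of dish, jar, tipbox, spray, medium, objective, rack from where it was at the start of the episode above 0.02 m or angle between any of dish, jar, tipbox, spray, medium, objective, rack's own z axis and vertical above 0.3 rad).
It also fails if it takes over 45 s, if anything falls off the work surface, if the arm or the gripper's body presses on something with over 40 N, if the wrist force passes 120 N, or if a joint passes its speed limit or range.

## Working session

There is one attempt and no reset: what is moved stays moved. The work goes in short steps, Python scripts to look and compute and a tool call to move; the robot and the scene stay as the last step left them, time stands still between calls to the robot, and variables do not carry over. Pictures are saved under pics/ and viewed, at most 10 in all, crops included, and the job is handed in when it is done.

Besides the shell and the picture viewer there is one more tool, called after "Call:" as name([rows], argument=value, ...), one row to a line, values as JSON. carry_out: Moves the arm, as the interface text tells. Its arguments: {"type":"object","properties":{"commands":{"type":"array","items":{"type":"object","properties":{"tx":{"type":"number"},"ty":{"type":"number"},"tz":{"type":"number"},"rx":{"type":"number"},"ry":{"type":"number"},"rz":{"type":"number"},"grip":{"type":"number"}}}},"squeeze":{"type":"number"}},"required":["commands"]}

```bash
mkdir -p pics
cat > h.py <<'E'
import numpy as np, cv2
from rig import bot
from scipy.spatial.transform import Rotation as R
def ray(cam,px,z):
    m=bot.camera_model(cam);K=np.array([[m['fx'],0,m['cx']],[0,m['fy'],m['cy']],[0,0,1]])
    u=cv2.undistortPoints(np.array([[px]],float),K,np.array(m['D'],float))[0,0]
    Rm=cv2.Rodrigues(np.array(m['rvec'],float))[0];t=np.array(m['tvec'],float).ravel()
    c=-Rm.T@t;d=Rm.T@np.array([u[0],u[1],1]);return c+d*(z-c[2])/d[2]
def proj(cam,P):
    m=bot.camera_model(cam);K=np.array([[m['fx'],0,m['cx']],[0,m['fy'],m['cy']],[0,0,1]])
    return cv2.projectPoints(np.array(P,float).reshape(-1,3),np.array(m['rvec'],float),np.array(m['tvec'],float),K,np.array(m['D'],float))[0][:,0]
def shot(cam,name):
    im=bot.grab_frame(cam);cv2.imwrite('pics/'+name,im[:,:,::-1]);return im
E
python3 - <<'E'
from h import *
np.set_printoptions(precision=4,suppress=True)
Z=dict(carrier=0,end_stop=.018,plate_mid=.018,lever_knob=.05,lever_pivot=.03,dish=0,jar=0,tipbox=0,rack=0,objective=0)
for c in('scene','top'):
    shot(c,c+'0.png')
    for k,z in Z.items():
        for d in bot.mark_of(c,k)[:3]: print(c,k,np.round(d['centre'],1),round(d['confidence'],2),ray(c,d['centre'],z)[:2])
s=bot.sense();print(s)
print(R.from_quat(s['tool_rot']).as_matrix())
E
```

```text
scene carrier [313.6 253.7] 0.68 [ 0.5817 -0.0332]
scene carrier [208.9 184.4] 0.56 [ 0.5865 -0.5157]
scene end_stop [297.1 269.1] 0.74 [ 0.6648 -0.002 ]
scene plate_mid [417.8 280.3] 0.79 [0.487  0.2249]
scene plate_mid [316.1 246.1] 0.73 [ 0.5709 -0.0349]
scene plate_mid [289.4 201.5] 0.68 [ 0.4849 -0.2401]
scene lever_knob [376.3 247.1] 0.62 [0.4948 0.0995]
scene lever_pivot [312.8 244. ] 0.58 [ 0.5813 -0.0359]
scene lever_pivot [346.7 239. ] 0.56 [0.5047 0.0093]
scene dish [332.4 303.4] 0.6 [0.6718 0.1266]
scene jar [263.3 245.8] 0.87 [ 0.6548 -0.1488]
scene tipbox [263.8 294.9] 0.63 [ 0.7679 -0.0033]
scene rack [541.9 318. ] 0.57 [0.3688 0.4874]
scene objective [440.9 369.3] 0.63 [0.6455 0.4077]
scene objective [506.2 354.4] 0.56 [0.5183 0.4819]
top carrier [330.4 236.8] 0.67 [ 0.5885 -0.0393]
top end_stop [315.4 209.5] 0.77 [0.6673 0.0082]
top plate_mid [238.7 271.4] 0.91 [0.4735 0.2284]
top plate_mid [405.3 189.8] 0.89 [ 0.7373 -0.2632]
top plate_mid [402.6 273.4] 0.85 [ 0.4813 -0.2548]
top lever_knob [284.2 263.9] 0.55 [0.4951 0.0938]
top lever_pivot [313.  257.6] 0.96 [0.519
[... 204 characters left out ...]
.7 237.6] 0.35 [ 0.5859 -0.0343]
top objective [158.3 258.2] 0.75 [0.5082 0.4734]
{'time_s': 1.1, 'q': array([-1.0578,  0.5009, -0.427 ,  1.5504,  0.2208,  1.1383, -0.2103]), 'joint_velocities': array([ 0.0006,  0.0006, -0.002 , -0.0001, -0.0017,  0.0002, -0.001 ]), 'effort': array([  0.0001, -56.6483,  -5.8107, -27.9508,  -0.0666,   0.0209,
         0.0001]), 'eef_pos': array([0.1607, 0.6298, 0.2267]), 'tool_rot': array([ 0.1246,  0.9922,  0.    , -0.    ]), 'wrist_force': array([-0.6731, -0.0481, -0.7562]), 'ft_torque': array([-0.0344,  0.0274, -0.0008]), 'grasp_force': 0.0, 'finger_gap': 0.09208029019297559}
[[-0.969   0.2472 -0.    ]
 [ 0.2472  0.969   0.    ]
 [ 0.      0.     -1.    ]]
```

Run:
```python
import cv2
a=cv2.imread('pics/scene0.png')[150:370,180:480];b=cv2.imread('pics/top0.png')[160:310,210:430]
cv2.imwrite('pics/a.png',cv2.resize(a,None,fx=2.6,fy=2.6,interpolation=2));cv2.imwrite('pics/b.png',cv2.resize(b,None,fx=3.6,fy=3.6,interpolation=2))
```

```text
(no output)
```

View pics/a.png

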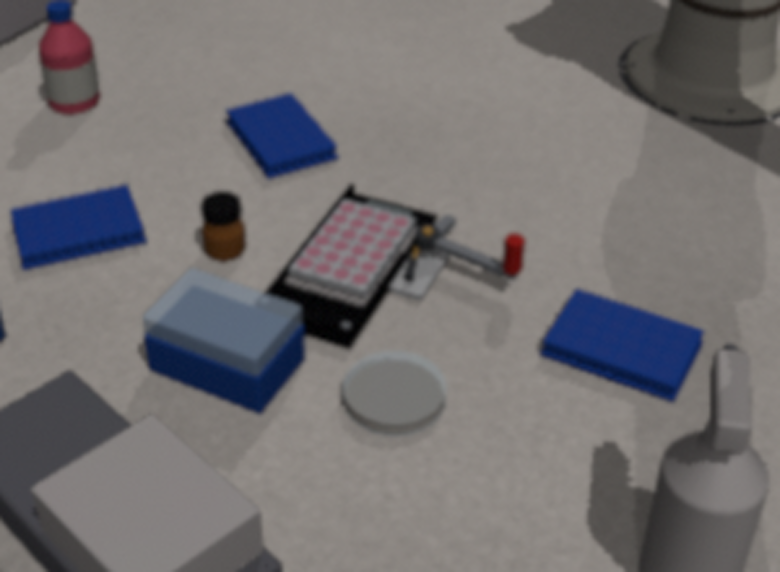

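View pics/b.png

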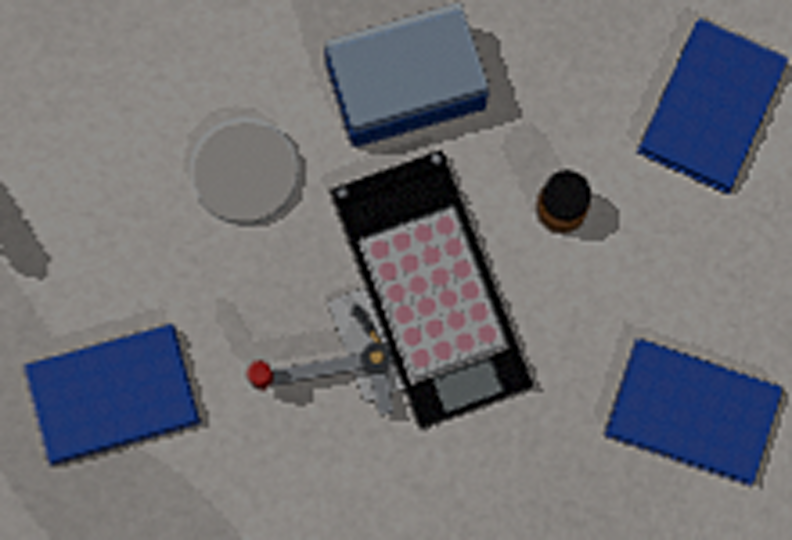

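The top view (crop b, ×3.6) shows the carrier with its corners at crop pixels (332,187), (441,152), (535,388) and (422,428). The white and pink plate sits in it, with the red knob at (260,375) and the pivot at about (376,357). The four blue plates are look-alikes. In the scene view, the spray is at lower right and the tip box is just beyond the stop.

```bash
cat >> h.py <<'E'
def cw(p,P):
    c,s=np.cos(p[2]),np.sin(p[2]);P=np.atleast_2d(np.array(P,float));return np.c_[p[0]+c*P[:,0]-s*P[:,1],p[1]+s*P[:,0]+c*P[:,1],P[:,2]]
E
python3 - <<'E'
from h import *
from scipy.optimize import least_squares
np.set_printoptions(precision=4,suppress=True)
b=lambda u,v:(u/3.6+210-.4,v/3.6+160-.4); a=lambda u,v:(u/2.6+180-.3,v/2.6+150-.3)
L=np.radians(80);kn=(-.051+.095*np.cos(L),.064+.095*np.sin(L))
O=[('top',b(332,187),(.1,.05,.02)),('top',b(441,152),(.1,-.05,.02)),('top',b(535,388),(-.115,-.05,.018)),('top',b(422,428),(-.115,.05,.008)),
('top',b(260,372),(*kn,.068)),('top',(313,257.6),(-.051,.064,.03)),('top',(315.4,209.5),(.085,0,.018)),
('scene',a(352,346),(.1,.05,.0)),('scene',a(352,188),(-.115,-.05,.018)),('scene',a(514,238),(*kn,.068)),('scene',(297.1,269.1),(.085,0,.018))]
f=lambda p:np.concatenate([(proj(c,cw(p,P))[0]-u) for c,u,P in O])
r=least_squares(f,[.585,-.036,.33],loss='soft_l1');p=r.x;print(p,np.degrees(p[2]));print(f(p).reshape(-1,2).round(1))
np.save('p.npy',p)
for n,P in dict(knob=(*kn,.05),pivot=(-.051,.064,.03),stop=(.085,0,.018)).items():print(n,cw(p,P))
# plate: rear/front edges from top crop corners at z .028
for u in [(360,240),(455,205),(508,350),(412,386)]:
    w=ray('top',b(*u),.028)[:2]-p[:2];c,s=np.cos(p[2]),np.sin(p[2]);print('plate corner in carrier',c*w[0]+s*w[1],-s*w[0]+c*w[1])
im=cv2.imread('pics/top0.png');big=cv2.resize(im[160:310,210:430],None,fx=3.6,fy=3.6,interpolation=2)
for P in [(.1,.05,.02),(.1,-.05,.02),(-.115,-.05,.018),(-.115,.05,.008),(*kn,.068),(-.051,.064,.03),(.085,.044,.02),(.085,-.044,.02),(-.03,.044,.018)]:
    q=(proj('top',cw(p,P))[0]-[209.6,159.6])*3.6;cv2.circle(big,tuple(int(x) for x in q),4,(0,255,0),1)
cv2.imwrite('pics/c.png',big)
for k,z in dict(spray=0,medium=0).items():
    for c in('scene','top'):
        for d in bot.mark_of(c,k)[:2]:print(k,c,d['confidence'],ray(c,d['centre'],z))
E
```

```text
[ 0.585  -0.0324  0.3816] 21.864450061536562
[[-0.8 -0. ]
 [ 0.1 -1.4]
 [-0.5 -0.5]
 [-0.9  0.5]
 [-0.4  0.3]
 [ 1.   1.8]
 [ 2.9  1.2]
 [-1.2  1.6]
 [-0.9 -1.8]
 [-0.   0.3]
 [ 0.6  0.1]]
knob [[0.4943 0.101  0.05  ]]
pivot [[0.5139 0.008  0.03  ]]
stop [[ 0.6639 -0.0007  0.018 ]]
plate corner in carrier 0.047064282626627645 0.041850685812238414
plate corner in carrier 0.047791612704791805 -0.04223539178708556
plate corner in carrier -0.08095766301573797 -0.04012521433035004
plate corner in carrier -0.08162463783273896 0.043923057111771545
spray scene 0.6 [0.6468 0.4096 0.    ]
spray top 0.8 [0.6417 0.4183 0.    ]
medium scene 0.89 [ 0.597  -0.4966  0.    ]
medium top 0.63 [ 0.6068 -0.4897  0.    ]
medium top 0.46 [0.6461 0.4159 0.    ]
```

View pics/c.png

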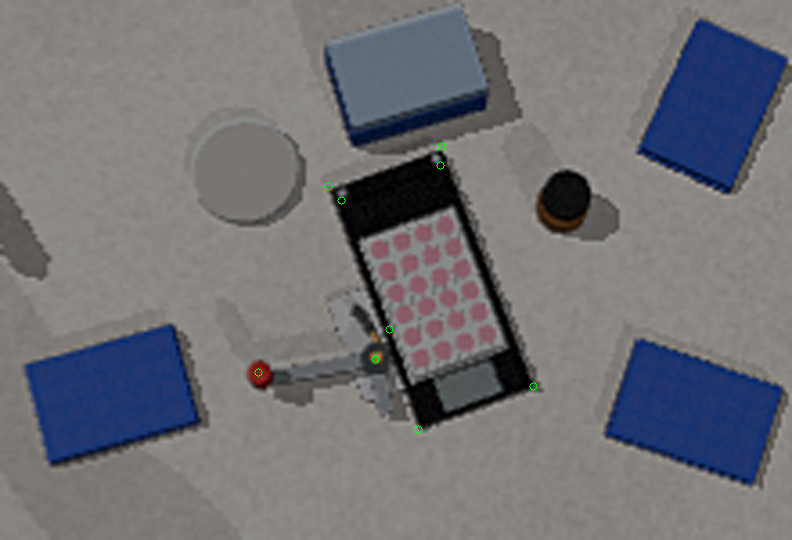

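Call:
carry_out([
  {"tx":-4,"ty":-3,"rz":-0.12,"grip":1},
  {"tx":-8,"ty":-6,"rz":-0.24,"grip":1},
  {"tx":-12,"ty":-9,"rz":-0.36,"grip":1},
  {"tx":-16,"ty":-12,"rz":-0.48,"grip":1},
  {"tx":-20,"ty":-15,"rz":-0.6,"grip":1},
  {"tx":-23,"ty":-17.5,"rz":-0.632,"grip":1},
  {"tx":-26,"ty":-20,"rz":-0.632,"grip":1},
  {"tx":-26,"ty":-20,"rz":-0.632,"grip":1},
], squeeze=10)

```text
invalid input at $.commands[0]: expected keys tx, ty, tz, rx, ry, rz, grip
```

```bash
cat >> h.py <<'E'
def go(*T):
    "shift in cm in present tool axes to carrier points"
    s=bot.sense();p=np.load('p.npy');Rm=R.from_quat(s['tool_rot']);x=Rm.as_matrix()[:,0]
    yaw=p[2]+np.pi-np.arctan2(x[1],x[0]);yaw=(yaw+np.pi)%(2*np.pi)-np.pi
    w=np.array(s['eef_pos'])-[p[0],p[1],0];c,sn=np.cos(p[2]),np.sin(p[2])
    print('t',round(s['time_s'],2),'carrier xyz mm',np.round([1e3*(c*w[0]+sn*w[1]),1e3*(-sn*w[0]+c*w[1]),1e3*w[2]],1),'rz',round(-yaw,3),'tilt',Rm.as_matrix()[:,2].round(3),'gap',round(s['finger_gap'],4),'F',np.round(s['wrist_force'],1))
    for t in T: print(t,np.round(100*Rm.inv().apply(cw(p,t)[0]-s['eef_pos']),1))
E
python3 -c "
from h import *
go((-.14,0,.227),(-.14,0,.018))"
```

```text
t 1.3 carrier xyz mm [-147.2  772.6  226.7] rz -0.631 tilt [-0. -0. -1.] gap 0.0919 F [0.2 0.5 0.3]
(-0.14, 0, 0.227) [-46.2 -61.9  -0. ]
(-0.14, 0, 0.018) [-46.2 -61.9  20.9]
```

Call:
carry_out([
  {"tx":-4,"ty":-3,"tz":0,"rx":0,"ry":0,"rz":-0.12,"grip":1},
  {"tx":-8,"ty":-6,"tz":0,"rx":0,"ry":0,"rz":-0.24,"grip":1},
  {"tx":-12,"ty":-9,"tz":0,"rx":0,"ry":0,"rz":-0.36,"grip":1},
  {"tx":-16,"ty":-12,"tz":0,"rx":0,"ry":0,"rz":-0.48,"grip":1},
  {"tx":-20,"ty":-15,"tz":0,"rx":0,"ry":0,"rz":-0.6,"grip":1},
  {"tx":-23,"ty":-17.5,"tz":0,"rx":0,"ry":0,"rz":-0.632,"grip":1},
  {"tx":-26,"ty":-20,"tz":0,"rx":0,"ry":0,"rz":-0.632,"grip":1},
  {"tx":-26,"ty":-20,"tz":0,"rx":0,"ry":0,"rz":-0.632,"grip":1},
], squeeze=10)

```text
time_s: 1.97
eef_pos: [0.3645, 0.3697, 0.227]
tool_rot: [-0.19, 0.982, 0.0, 0.0]
wrist_force: [1.6, 0.8, -0.3]
finger_gap: 0.0433
grasp_force: 0.0
```

```bash
python3 -c "
from h import *
go((-.14,0,.227),(-.14,0,.018))"
```

```text
t 1.97 carrier xyz mm [-55.  455.3 227. ] rz 0.0 tilt [ 0.001  0.    -1.   ] gap 0.0433 F [ 1.6  0.8 -0.3]
(-0.14, 0, 0.227) [  8.5 -45.5  -0. ]
(-0.14, 0, 0.018) [  8.5 -45.5  20.9]
```

Call:
carry_out([
  {"tx":1,"ty":-4,"tz":0,"rx":0,"ry":0,"rz":0,"grip":1},
  {"tx":2,"ty":-8,"tz":0,"rx":0,"ry":0,"rz":0,"grip":1},
  {"tx":3,"ty":-12,"tz":0,"rx":0,"ry":0,"rz":0,"grip":1},
  {"tx":4,"ty":-16,"tz":0,"rx":0,"ry":0,"rz":0,"grip":1},
  {"tx":5,"ty":-20,"tz":0,"rx":0,"ry":0,"rz":0,"grip":1},
  {"tx":6,"ty":-24,"tz":0,"rx":0,"ry":0,"rz":0,"grip":1},
  {"tx":7,"ty":-28,"tz":0,"rx":0,"ry":0,"rz":0,"grip":1},
  {"tx":8,"ty":-32,"tz":0,"rx":0,"ry":0,"rz":0,"grip":1},
])

```text
time_s: 2.63
eef_pos: [0.4083, 0.0431, 0.2272]
tool_rot: [-0.19, 0.982, -0.0, 0.001]
wrist_force: [0.9, -0.2, -0.9]
finger_gap: 0.0006
grasp_force: 0.0
```

Call:
carry_out([
  {"tx":0.2,"ty":-4,"tz":0,"rx":0,"ry":0,"rz":0,"grip":1},
  {"tx":0.4,"ty":-8,"tz":0,"rx":0,"ry":0,"rz":0,"grip":1},
  {"tx":0.5,"ty":-12,"tz":0,"rx":0,"ry":0,"rz":0,"grip":1},
  {"tx":0.5,"ty":-13.5,"tz":2,"rx":0,"ry":0,"rz":0,"grip":1},
  {"tx":0.5,"ty":-13.5,"tz":6,"rx":0,"ry":0,"rz":0,"grip":1},
  {"tx":0.5,"ty":-13.5,"tz":10,"rx":0,"ry":0,"rz":0,"grip":1},
  {"tx":0.5,"ty":-13.5,"tz":13,"rx":0,"ry":0,"rz":0,"grip":1},
  {"tx":0.5,"ty":-13.5,"tz":13,"rx":0,"ry":0,"rz":0,"grip":1},
])

```text
time_s: 3.3
eef_pos: [0.4492, -0.0815, 0.0917]
tool_rot: [-0.19, 0.982, 0.002, -0.005]
wrist_force: [-0.8, 0.4, 0.0]
finger_gap: 0.0007
grasp_force: 0.0
```

```bash
python3 -c "
from h import *
go((-.14,0,.018),(-.1,0,.018),(-.0525,0,.018))
im=shot('scene','d0.png');cv2.imwrite('pics/d.png',cv2.resize(im[170:320,230:430],None,fx=3.6,fy=3.6,interpolation=2))"
```

```text
t 3.3 carrier xyz mm [-144.3    5.    91.7] rz 0.0 tilt [-0.01   0.002 -1.   ] gap 0.0007 F [-0.8  0.4  0. ]
(-0.14, 0, 0.018) [-0.5 -0.5  7.4]
(-0.1, 0, 0.018) [-4.5 -0.5  7.3]
(-0.0525, 0, 0.018) [-9.2 -0.5  7.3]
```

View pics/d.png

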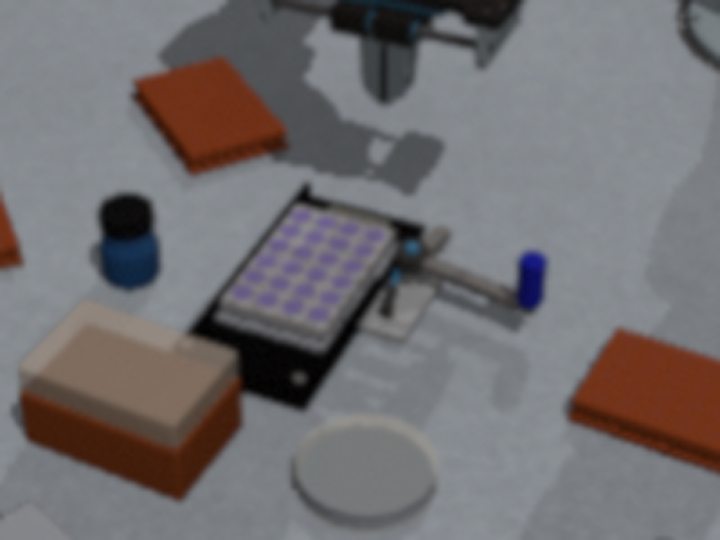

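The hand is behind the carrier with shut fingertips at about (385,90), in line with the channel. Nothing has moved.

Call:
carry_out([
  {"tx":-0.3,"ty":-0.5,"tz":3,"rx":0,"ry":0,"rz":0,"grip":1},
  {"tx":-0.3,"ty":-0.5,"tz":6,"rx":0,"ry":0,"rz":0,"grip":1},
  {"tx":-0.3,"ty":-0.5,"tz":7.3,"rx":0,"ry":0,"rz":0,"grip":1},
  {"tx":-0.3,"ty":-0.5,"tz":7.3,"rx":0,"ry":0,"rz":0,"grip":1},
  {"tx":-1.5,"ty":-0.5,"tz":7.3,"rx":0,"ry":0,"rz":0,"grip":1},
  {"tx":-3,"ty":-0.5,"tz":7.3,"rx":0,"ry":0,"rz":0,"grip":1},
  {"tx":-4,"ty":-0.5,"tz":7.3,"rx":0,"ry":0,"rz":0,"grip":1},
  {"tx":-4,"ty":-0.5,"tz":7.3,"rx":0,"ry":0,"rz":0,"grip":1},
])

```text
time_s: 4.02
eef_pos: [0.4984, -0.0704, 0.0264]
tool_rot: [-0.191, 0.982, -0.001, 0.004]
wrist_force: [0.9, -0.4, 0.4]
finger_gap: 0.0004
grasp_force: 0.0
```

```bash
python3 -c "
from h import *
go((-.1,0,.018),(-.0525,0,.018))"
```

```text
t 4.02 carrier xyz mm [-94.6  -3.   26.4] rz 0.003 tilt [ 0.007  0.    -1.   ] gap 0.0004 F [ 0.9 -0.4  0.4]
(-0.1, 0, 0.018) [0.5 0.3 0.8]
(-0.0525, 0, 0.018) [-4.2  0.3  0.9]
```

Call:
carry_out([
  {"tx":0.6,"ty":0.3,"tz":0,"rx":0,"ry":0,"rz":0,"grip":1},
  {"tx":0.6,"ty":0.3,"tz":0.9,"rx":0,"ry":0,"rz":0,"grip":1},
  {"tx":0.6,"ty":0.3,"tz":0.9,"rx":0,"ry":0,"rz":0,"grip":1},
  {"tx":0,"ty":0.3,"tz":0.9,"rx":0,"ry":0,"rz":0,"grip":1},
  {"tx":-0.5,"ty":0.3,"tz":0.9,"rx":0,"ry":0,"rz":0,"grip":1},
  {"tx":-1,"ty":0.3,"tz":0.9,"rx":0,"ry":0,"rz":0,"grip":1},
  {"tx":-1.5,"ty":0.3,"tz":0.9,"rx":0,"ry":0,"rz":0,"grip":1},
  {"tx":-1.5,"ty":0.3,"tz":0.9,"rx":0,"ry":0,"rz":0,"grip":1},
])

```text
time_s: 4.68
eef_pos: [0.5073, -0.0628, 0.0149]
tool_rot: [-0.19, 0.982, 0.0, 0.001]
wrist_force: [0.1, 1.2, 0.0]
finger_gap: 0.0004
grasp_force: 0.0
```

```bash
python3 -c "
from h import *
go((-.0525,0,.018))"
```

```text
t 4.68 carrier xyz mm [-83.5   0.7  14.9] rz 0.001 tilt [ 0.001  0.    -1.   ] gap 0.0004 F [0.1 1.2 0. ]
(-0.0525, 0, 0.018) [-3.1 -0.1 -0.3]
```

Call:
carry_out([
  {"tx":-0.4,"ty":0,"tz":-0.1,"rx":0,"ry":0,"rz":0,"grip":1},
  {"tx":-0.8,"ty":0,"tz":-0.2,"rx":0,"ry":0,"rz":0,"grip":1},
  {"tx":-1.1,"ty":0,"tz":-0.2,"rx":0,"ry":0,"rz":0,"grip":1},
  {"tx":-1.4,"ty":0,"tz":-0.2,"rx":0,"ry":0,"rz":0,"grip":1},
  {"tx":-1.7,"ty":0,"tz":-0.2,"rx":0,"ry":0,"rz":0,"grip":1},
  {"tx":-2,"ty":0,"tz":-0.2,"rx":0,"ry":0,"rz":0,"grip":1},
  {"tx":-2.2,"ty":0,"tz":-0.2,"rx":0,"ry":0,"rz":0,"grip":1},
  {"tx":-2.2,"ty":0,"tz":-0.2,"rx":0,"ry":0,"rz":0,"grip":1},
])

```text
time_s: 5.35
eef_pos: [0.5269, -0.0549, 0.0167]
tool_rot: [-0.19, 0.982, 0.0, 0.0]
wrist_force: [0.0, 0.1, -0.2]
finger_gap: 0.0005
grasp_force: 0.0
```

```bash
python3 -c "
from h import *
go((-.0525,0,.018))"
```

```text
t 5.35 carrier xyz mm [-62.3   0.8  16.7] rz 0.001 tilt [ 0.001  0.    -1.   ] gap 0.0005 F [ 0.   0.1 -0.2]
(-0.0525, 0, 0.018) [-1.  -0.1 -0.1]
```

Call:
carry_out([
  {"tx":-0.2,"ty":0,"tz":0,"rx":0,"ry":0,"rz":0,"grip":1},
  {"tx":-0.4,"ty":0,"tz":0,"rx":0,"ry":0,"rz":0,"grip":1},
  {"tx":-0.6,"ty":0,"tz":0,"rx":0,"ry":0,"rz":0,"grip":1},
  {"tx":-0.8,"ty":0,"tz":0,"rx":0,"ry":0,"rz":0,"grip":1},
  {"tx":-0.9,"ty":0,"tz":0,"rx":0,"ry":0,"rz":0,"grip":1},
  {"tx":-0.9,"ty":0,"tz":0,"rx":0,"ry":0,"rz":0,"grip":1},
])

```text
time_s: 5.85
eef_pos: [0.5344, -0.0519, 0.0166]
tool_rot: [-0.19, 0.982, 0.0, -0.0]
wrist_force: [-1.3, -0.6, 0.3]
finger_gap: 0.0001
grasp_force: 0.6
```

```bash
python3 -c "
from h import *
go((-.0525,0,.018))
im=shot('top','e0.png');cv2.imwrite('pics/e.png',cv2.resize(im[190:290,260:400,::-1],None,fx=5.5,fy=5.5,interpolation=2))"
```

```text
t 5.85 carrier xyz mm [-54.3   0.8  16.6] rz 0.001 tilt [-0.001 -0.    -1.   ] gap 0.0001 F [-1.3 -0.6  0.3]
(-0.0525, 0, 0.018) [-0.2 -0.1 -0.1]
```

View pics/e.png

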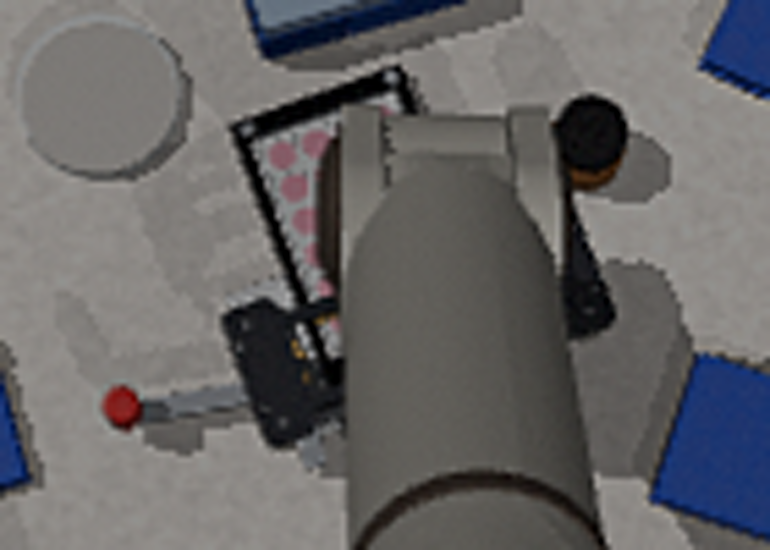

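The plate's front looks to be against the stop (stop from (245,130) to (400,75)), and the force has just begun to rise. I'll press on to confirm.

Call:
carry_out([
  {"tx":-0.1,"ty":0,"tz":0,"rx":0,"ry":0,"rz":0,"grip":1},
  {"tx":-0.2,"ty":0,"tz":0,"rx":0,"ry":0,"rz":0,"grip":1},
  {"tx":-0.3,"ty":0,"tz":0,"rx":0,"ry":0,"rz":0,"grip":1},
  {"tx":-0.3,"ty":0,"tz":0,"rx":0,"ry":0,"rz":0,"grip":1},
])

```text
time_s: 6.23
eef_pos: [0.5345, -0.0519, 0.0163]
tool_rot: [-0.189, 0.982, 0.0, -0.003]
wrist_force: [-7.6, -3.2, 5.6]
finger_gap: 0.0003
grasp_force: 3.9
```

```bash
python3 -c "
from h import *
go((-.0525,0,.018))"
```

```text
t 6.23 carrier xyz mm [-54.2   0.7  16.3] rz -0.0 tilt [-0.005 -0.001 -1.   ] gap 0.0003 F [-7.6 -3.2  5.6]
(-0.0525, 0, 0.018) [-0.2 -0.1 -0.2]
```

Home confirmed: the force rises to about 8 N with no further motion. Next I back off, lift and go to the +x side of the knob.

Call:
carry_out([
  {"tx":1,"ty":0,"tz":0,"rx":0,"ry":0,"rz":0,"grip":1},
  {"tx":2.5,"ty":0,"tz":0,"rx":0,"ry":0,"rz":0,"grip":1},
  {"tx":3,"ty":0,"tz":-3,"rx":0,"ry":0,"rz":0,"grip":1},
  {"tx":3,"ty":0,"tz":-7,"rx":0,"ry":0,"rz":0,"grip":1},
  {"tx":2,"ty":2,"tz":-10.5,"rx":0,"ry":0,"rz":0,"grip":1},
  {"tx":0,"ty":5,"tz":-10.5,"rx":0,"ry":0,"rz":0,"grip":1},
  {"tx":-2,"ty":8,"tz":-10.5,"rx":0,"ry":0,"rz":0,"grip":1},
  {"tx":-4,"ty":11.5,"tz":-10.5,"rx":0,"ry":0,"rz":0,"grip":1},
])

```text
time_s: 6.9
eef_pos: [0.5334, 0.0712, 0.1234]
tool_rot: [-0.188, 0.982, -0.0, 0.002]
wrist_force: [1.4, -0.5, -0.9]
finger_gap: 0.0004
grasp_force: 0.0
```

Call:
carry_out([
  {"tx":-1.5,"ty":3,"tz":0,"rx":0,"ry":0,"rz":0,"grip":1},
  {"tx":-1.8,"ty":4,"tz":0,"rx":0,"ry":0,"rz":0,"grip":1},
  {"tx":-1.8,"ty":4,"tz":0,"rx":0,"ry":0,"rz":0,"grip":1},
  {"tx":-1.8,"ty":4,"tz":0,"rx":0,"ry":0,"rz":0,"grip":1},
])

```text
time_s: 7.23
eef_pos: [0.5332, 0.1148, 0.1217]
tool_rot: [-0.191, 0.982, -0.0, 0.0]
wrist_force: [-0.3, -1.0, -0.4]
finger_gap: 0.0005
grasp_force: 0.0
```

```bash
python3 -c "
from h import *
go((.005,.155,.043),(-.0345,.1576,.043))
im=shot('scene','f0.png');cv2.imwrite('pics/f.png',cv2.resize(im[170:320,230:430,::-1],None,fx=3.6,fy=3.6,interpolation=2))"
```

```text
t 7.23 carrier xyz mm [  6.7 155.9 121.7] rz 0.002 tilt [ 0.001 -0.    -1.   ] gap 0.0005 F [-0.3 -1.  -0.4]
(0.005, 0.155, 0.043) [ 0.2 -0.1  7.9]
(-0.0345, 0.1576, 0.043) [4.1 0.2 7.9]
```

View pics/f.png

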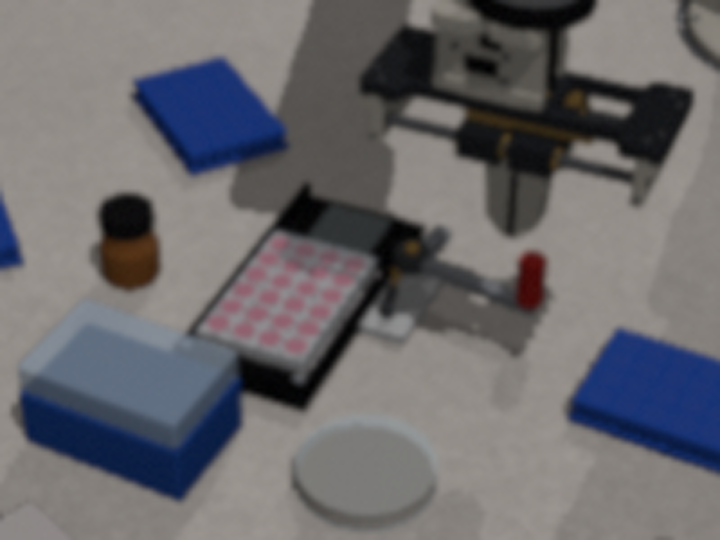

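The plate is at the stop, the lever is still open (knob at (531,280)), and the fingertip at (512,230) is above and in front of it. Now I descend and push.

Call:
carry_out([
  {"tx":0,"ty":0,"tz":3,"rx":0,"ry":0,"rz":0,"grip":1},
  {"tx":0,"ty":0,"tz":6,"rx":0,"ry":0,"rz":0,"grip":1},
  {"tx":0,"ty":0,"tz":7.8,"rx":0,"ry":0,"rz":0,"grip":1},
  {"tx":0,"ty":0,"tz":7.8,"rx":0,"ry":0,"rz":0,"grip":1},
  {"tx":0.8,"ty":-0.1,"tz":7.8,"rx":0,"ry":0,"rz":0,"grip":1},
  {"tx":1.6,"ty":-0.1,"tz":7.8,"rx":0,"ry":0,"rz":0,"grip":1},
  {"tx":2.4,"ty":-0.1,"tz":7.8,"rx":0,"ry":0,"rz":0,"grip":1},
  {"tx":3,"ty":-0.2,"tz":7.8,"rx":0,"ry":0,"rz":0,"grip":1},
])

```text
time_s: 7.95
eef_pos: [0.5076, 0.1027, 0.0455]
tool_rot: [-0.19, 0.982, 0.001, 0.003]
wrist_force: [3.3, 5.5, -2.1]
finger_gap: 0.0008
grasp_force: 2.6
```

```bash
python3 -c "
from h import *
go((-.05,.153,.043),(-.075,.145,.043),(-.113,.118,.043))"
```

```text
t 7.95 carrier xyz mm [-21.6 154.2  45.5] rz 0.001 tilt [ 0.005  0.003 -1.   ] gap 0.0008 F [ 3.3  5.5 -2.1]
(-0.05, 0.153, 0.043) [ 2.8 -0.1  0.2]
(-0.075, 0.145, 0.043) [ 5.3 -0.9  0.2]
(-0.113, 0.118, 0.043) [ 9.1 -3.6  0.2]
```

Call:
carry_out([
  {"tx":1,"ty":0,"tz":0.1,"rx":0,"ry":0,"rz":0,"grip":1},
  {"tx":2,"ty":0,"tz":0.1,"rx":0,"ry":0,"rz":0,"grip":1},
  {"tx":3,"ty":-0.2,"tz":0.1,"rx":0,"ry":0,"rz":0,"grip":1},
  {"tx":4,"ty":-0.5,"tz":0.1,"rx":0,"ry":0,"rz":0,"grip":1},
  {"tx":5,"ty":-0.8,"tz":0.1,"rx":0,"ry":0,"rz":0,"grip":1},
  {"tx":5.8,"ty":-1.2,"tz":0.1,"rx":0,"ry":0,"rz":0,"grip":1},
  {"tx":6,"ty":-1.4,"tz":0.1,"rx":0,"ry":0,"rz":0,"grip":1},
])

```text
time_s: 8.53
eef_pos: [0.4545, 0.0647, 0.0432]
tool_rot: [-0.189, 0.982, -0.0, -0.0]
wrist_force: [0.7, 0.7, 0.6]
finger_gap: 0.0004
grasp_force: 0.8
```

```bash
python3 -c "
from h import *
go((-.105,.125,.043),(-.115,.115,.043))"
```

```text
t 8.53 carrier xyz mm [-85.  138.7  43.2] rz -0.0 tilt [-0.    -0.001 -1.   ] gap 0.0004 F [0.7 0.7 0.6]
(-0.105, 0.125, 0.043) [ 2.  -1.4  0. ]
(-0.115, 0.115, 0.043) [ 3.  -2.4  0. ]
```

Call:
carry_out([
  {"tx":0.7,"ty":-0.5,"tz":0,"rx":0,"ry":0,"rz":0,"grip":1},
  {"tx":1.4,"ty":-1,"tz":0,"rx":0,"ry":0,"rz":0,"grip":1},
  {"tx":2,"ty":-1.4,"tz":0,"rx":0,"ry":0,"rz":0,"grip":1},
  {"tx":2.5,"ty":-1.9,"tz":0,"rx":0,"ry":0,"rz":0,"grip":1},
  {"tx":3,"ty":-2.4,"tz":0,"rx":0,"ry":0,"rz":0,"grip":1},
  {"tx":3,"ty":-2.4,"tz":0,"rx":0,"ry":0,"rz":0,"grip":1},
])

```text
time_s: 9.03
eef_pos: [0.4372, 0.0303, 0.0427]
tool_rot: [-0.189, 0.982, -0.001, 0.0]
wrist_force: [0.4, 0.3, -0.7]
finger_gap: 0.0005
grasp_force: 0.0
```

```bash
python3 -c "
from h import *
go((-.115,.115,.043))
im=shot('scene','g0.png');cv2.imwrite('pics/g.png',cv2.resize(im[170:320,230:430,::-1],None,fx=3.6,fy=3.6,interpolation=2))"
```

```text
t 9.03 carrier xyz mm [-113.9  113.3   42.7] rz -0.002 tilt [ 0.001 -0.001 -1.   ] gap 0.0005 F [ 0.4  0.3 -0.7]
(-0.115, 0.115, 0.043) [ 0.1  0.2 -0. ]
```

View pics/g.png

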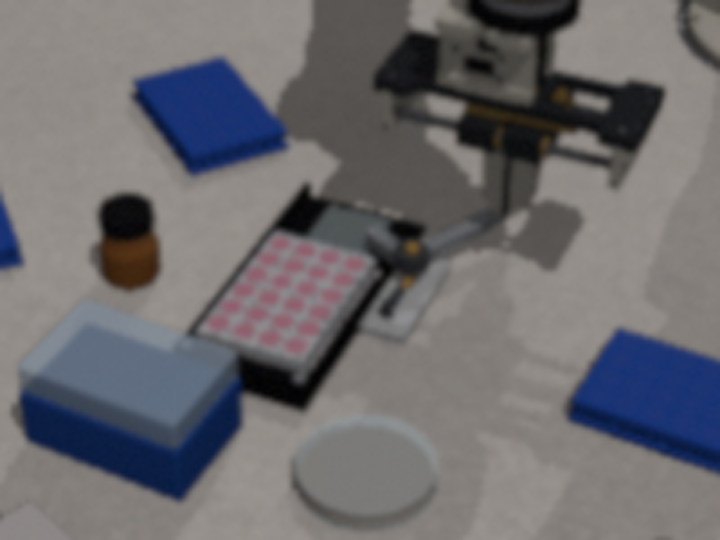

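The handle is now about at the dead point, with the knob hidden behind the finger and the nose at (370,235) partway over. I'll push a bit further.

Call:
carry_out([
  {"tx":0.4,"ty":-0.2,"tz":0,"rx":0,"ry":0,"rz":0,"grip":1},
  {"tx":0.8,"ty":-0.4,"tz":0,"rx":0,"ry":0,"rz":0,"grip":1},
  {"tx":0.8,"ty":-0.4,"tz":0,"rx":0,"ry":0,"rz":0,"grip":1},
  {"tx":0.8,"ty":-0.4,"tz":0,"rx":0,"ry":0,"rz":0,"grip":1},
])

```text
time_s: 9.42
eef_pos: [0.4299, 0.0259, 0.0424]
tool_rot: [-0.19, 0.982, 0.0, -0.001]
wrist_force: [-0.8, 0.2, -0.5]
finger_gap: 0.0006
grasp_force: 0.0
```

```bash
python3 -c "
from h import *
go((-.115,.115,.043))
im=shot('scene','i0.png');cv2.imwrite('pics/i.png',cv2.resize(im[170:320,230:430,::-1],None,fx=3.6,fy=3.6,interpolation=2))"
```

```text
t 9.42 carrier xyz mm [-122.2  111.8   42.4] rz 0.0 tilt [-0.002 -0.    -1.   ] gap 0.0006 F [-0.8  0.2 -0.5]
(-0.115, 0.115, 0.043) [-0.7  0.3 -0.1]
```

View pics/i.png

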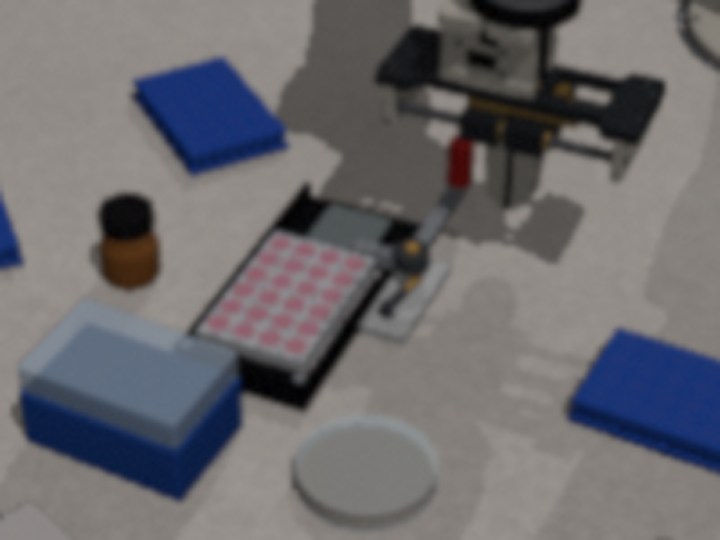

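It has snapped over: the knob is at (459,165) and the nose lies across the channel behind the plate. I'll back away sideways, then up.

Call:
carry_out([
  {"tx":-0.5,"ty":1.5,"tz":0,"rx":0,"ry":0,"rz":0,"grip":1},
  {"tx":-0.5,"ty":2.5,"tz":-1,"rx":0,"ry":0,"rz":0,"grip":1},
  {"tx":-0.5,"ty":3,"tz":-4,"rx":0,"ry":0,"rz":0,"grip":1},
  {"tx":-0.5,"ty":3,"tz":-8,"rx":0,"ry":0,"rz":0,"grip":1},
  {"tx":-0.5,"ty":6,"tz":-11,"rx":0,"ry":0,"rz":0,"grip":1},
  {"tx":-0.5,"ty":9,"tz":-14,"rx":0,"ry":0,"rz":0,"grip":1},
  {"tx":-0.5,"ty":12,"tz":-16,"rx":0,"ry":0,"rz":0,"grip":1},
  {"tx":-0.5,"ty":12,"tz":-16,"rx":0,"ry":0,"rz":0,"grip":1},
])

```text
time_s: 10.13
eef_pos: [0.3911, 0.1463, 0.2079]
tool_rot: [-0.194, 0.981, 0.002, 0.004]
wrist_force: [-0.1, 0.2, 0.2]
finger_gap: 0.0002
grasp_force: 0.0
```

```bash
python3 -c "
from h import *
p=np.load('p.npy');go()
im=shot('top','j0.png');big=cv2.resize(im[180:300,240:400,::-1],None,fx=4.8,fy=4.8,interpolation=2)
for P in [(-.146,.064,.068),(-.051,.019,.027),(-.043,.043,.028),(-.043,-.043,.028),(.085,.043,.028)]:
    q=(proj('top',cw(p,P))[0]-[239.6,179.6])*4.8;cv2.circle(big,tuple(int(x) for x in q),5,(0,255,0),1)
cv2.imwrite('pics/j.png',big)"
```

```text
t 10.13 carrier xyz mm [-113.4  238.1  207.9] rz 0.009 tilt [ 0.008  0.005 -1.   ] gap 0.0002 F [-0.1  0.2  0.2]
```

View pics/j.png

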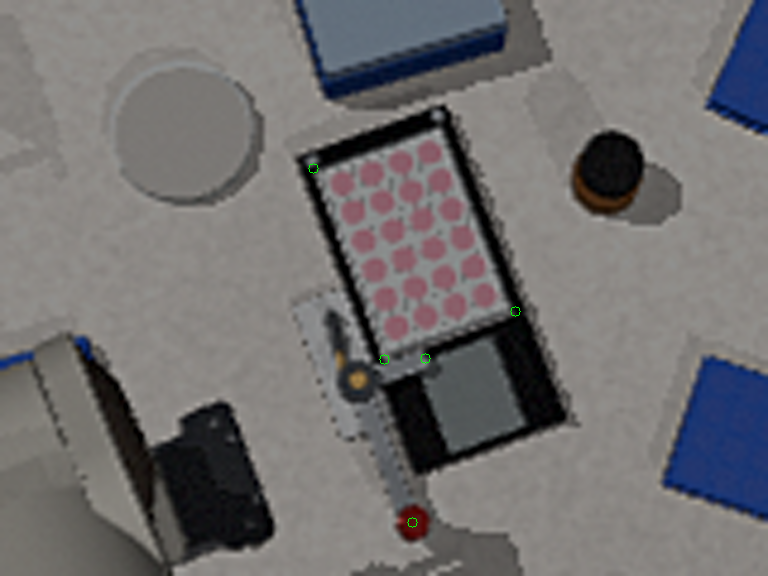

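The red knob (412,522) coincides with the predicted locked position. The nose lies behind the plate's rear edge, the plate is flush with the stop, the bystanders are in place and the hand is clear. Handing in.

```bash
python3 -c "
from rig import bot
print(bot.hand_in())"
```

```text
the job is handed in; nothing more can be done
None
```

The job is handed in; no verdict came back. The last picture shows the plate home against the end stop, the clamp lever locked behind it, nothing else moved and the hand clear.

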